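# Stepped riser of setting blocks on the comparator stage

### The job

Finish the stepped riser of steel setting blocks on the measuring stage: take a long block from the sloping rack, lay it end to end with the long block already on the stage and push the two up until both joints are closed tight against the end stop. Then lay the short block on top, tight against the stop, and after it the other long block on top, tight against the short one, so that it straddles the joint below by half its length to each side. Keep both courses level, straight and centred on the stop, set the blocks down gently rather than dropping them, let go of each one before fetching the next, and leave everything else on the table alone.

Things in the scene. Friction and masses are not known exactly. Their poses are not given: they have to be found in the camera images.
- stop (a point): end stop: upright steel block 50 mm wide, 60 high, fixed on a flat aluminium plate whose top is 20 mm above the table. Point at the foot of the stop's flat face, mid-width, on the plate's top. z up; y along the row, out of the face and away from the stop (plate runs on 200 mm); x across the row (plate 90 mm each side). The row's centre line is x = 0.
- base_mid (a point): the long steel block (40 x 72 x 34 mm, like the others, about 0.5 kg) already on the stage plate, loose, length along the row, 4 to 14 mm short of the stop and perhaps slightly askew; it slides at some 2 to 5 N. Point at its centre; y along its length, z up.
- long_a_mid (a point): one of two alike loose long steel blocks, either may go below: 40 mm wide (x), 72 long (y), 34 high (z), three bores in the top, about 0.5 kg. Starts in one of the rack's three bays (which one varies), lying on the slope: z square to the slope, x up the slope, low side against the lip. Point at the block's centre, axes the block's.
- long_b_mid (a point): one of two alike loose long steel blocks, either may go below: 40 mm wide (x), 72 long (y), 34 high (z), three bores in the top, about 0.5 kg. Starts in one of the rack's three bays (which one varies), lying on the slope: z square to the slope, x up the slope, low side against the lip. Point at the block's centre, axes the block's.
- short_mid (a point): the short steel block with one bore: 40 mm wide (x), 36 long (y), 34 high (z), about 0.25 kg, lying in another bay of the rack in the same way (z square to the slope, x up the slope). Point at its centre, axes the block's.
- rack: grey fixed rack, 292 mm long, three bays along y. Board slopes 30 degrees, low side to -x (robot side); a lip 5 mm high, 6 thick holds the blocks' low sides. Board ends 18 mm below and 26 mm above a block. 20 mm partitions leave about 10 mm at a long block's ends: grip across the 40 mm width, square to the slope. Origin on the table under the middle bay, board there 75 mm up; z up.
- ring_gauge_mid (a point): steel ring gauge, 48 mm across, 18 mm high, lying on the table; leave it alone. Point at its centre.
- weight_mid (a point): brass laboratory weight, 34 mm across, 47 mm high; leave it alone. Point on its axis 20 mm up.
- cleaner_mid (a point): white bottle, 52 mm across, 130 mm high; leave it alone. Point on its axis 65 mm up.
- caliper_mid (a point): steel caliper lying flat, 190 mm long; leave it alone. Point at the middle of its beam, 6 mm up.
- dish_mid (a point): small round glass dish, 70 mm across, 25 mm high; leave it alone. Point on its axis 12 mm up.
- driver: screwdriver with a black handle, 160 mm long, lying on the table near the robot; leave it alone. Origin under its middle.
Mind the look-alikes: they are no part of the job. What is shaped like the part that bears long_b_mid but orange is not meant. What is shaped like the part that bears short_mid but red is not meant.

How it is judged:
By the outcome, as a careful person would: the job done as asked, in the order asked, and still so for the second after the job is handed in, with the robot touching nothing.
It also fails if it takes over 72 s, if anything falls off the work surface, if the arm or the gripper's body presses on something with over 40 N, if the wrist force passes 120 N, or if a joint passes its speed limit or range.

### The arm

A 6-joint arm with a two-finger parallel gripper is mounted at the origin on the work surface. World frame = base frame: x ahead of the robot, y to its left, z up, the work surface at z = 0. Lengths are in mm, angles in rad, forces in N, time in s.
With the tool pointing down it reaches from about 350 to 875 mm from the base axis. Payload 4.2 kg.
Tool frame: the origin (TCP) lies at the very end of the fingers, on their centre line; the grasp point (between the pads) lies 19 mm behind it; z points along the fingers, y is the line along which they close (so a half turn about z gives the same grasp; the last joint's range is limited). The gripper opens to 85 mm and grips with 20 to 120 N. Pads are 22 mm wide; open, the fingers measure 114 mm over their backs; the gripper's body (76 mm by 85 mm) begins 54 mm behind the grasp point. The pads swing forward as they close: fully open they stand 13 mm farther back than shut.
Start: joints at [-0.864, 0.385, 0.008, 0, -1.194, -0.259], TCP at [270.626, -563.348, 231.312] pointing down, gripper open.
Joint ranges: [-3.14, 3.14], [-1.21, 2.06], [-1.07, 1.41], [-3.16, 2.05], [-2.99, -0.16], [-3.1, 3.1]. Speed limits (rad/s): [2.79, 2.79, 3.14, 3.14, 3.14, 3.14].

### API

Orientations are given as a unit quaternion [x, y, z, w].
In Python, from bench import arm gives the robot as it stands. The module is installed in compiled form; this text tells all that it offers.
- The arm moves only by the tool drive_tool, never from a script. Its argument "targets" is a list of rows, each a list of 5 numbers: the closure, from -1 (fully open) to 1 (shut), then the shift along the tool's x, y, z in mm, then the turn about the tool's z in degrees. In form: [[grip, tx, ty, tz, roll], ...]. A call has 1 to 12 rows; each row is the pose to reach, as a shift and turn from the pose commanded when the call began, along the tool's axes at that moment; what a row does not reach only later rows make up. A row lasts 1/10 s, in which the tool goes at most 50 mm and 8.59 degrees, less where a joint would pass 70% of its speed; a pose out of reach is approached as far as the arm can. A call with a gripper value outside its range is refused whole. The fingers move at their own pace and stop on an object; the grip force is fixed at half the most. Time passes only in rows, so rows that repeat a pose let the fingers close. It gives the time, the measured TCP pose, the force, the opening and the grip force at its end, in the units of the state.
- arm.read_state(): the state, without advancing time (a new reading comes with each control period).
- arm.get_image(name): name is "scene" or "side" or "wrist"; returns the picture (384x512x3 uint8, blue, green, red); there is no depth.
- arm.camera_params(name): a dict with "fov_y" (degrees; the focal length in pixels is half the picture's height over the tangent of half this angle, whatever the lens; pixels are square), "cx", "cy" (the principal point, pixels), "rvec" (rotation vector, rad) and "tvec" (3), from world to camera coordinates, as OpenCV has them; the wrist camera has in their place "tool_from_camera" (4x4, takes a point from camera to tool coordinates, whose origin is the TCP and whose axes are the flange's). Camera axes: x right, y down, z forward; pixel columns grow to the right and rows downward; lengths in mm; the calibration is good to about 2 mm. A picture is of the moment at which its call begins: read the wrist's pose just before it. camera_params takes no time and is no camera call.
- arm.job_done(): hands the job in; it is judged then, once.
The state is a dict: "clock": time; "joints": joint angles; "joint_vel": joint speeds; "joint_efforts": joint torques, N m; "position": TCP position; "ee_rot": TCP orientation; "contact_force": force on the tool from outside, world axes, zero at the start; "wrist_torque": the same for the moment, N m; "gripper_width": finger opening in mm; "grasp_force": force on a finger pad.
Only numpy, scipy, OpenCV 4.12 (cv2) and the standard library are available. Lean on these libraries where they do the work, as an engineer would, in place of code of your own. Each camera call takes 0.05 s, during which the arm holds its last target. There are 200 camera calls.

## Working session

There is one attempt and no reset: what is moved stays moved. The work goes in short steps, Python scripts to look and compute and a tool call to move; the robot and the scene stay as the last step left them, time stands still between calls to the robot, and variables do not carry over. Pictures are saved under pics/ and viewed, at most 10 in all, crops included, and the job is handed in when it is done.

Besides the shell and the picture viewer there is one more tool, called after "Call:" as name(argument=value, ...) on one line, values as JSON. drive_tool: Moves the arm, as the interface text tells. Its arguments: {"type":"object","properties":{"targets":{"type":"array","items":{"type":"array","items":{"type":"number"}}}},"required":["targets"]}

```bash
mkdir -p pics
cat > h.py <<'E'
import numpy as np, cv2
from bench import arm
from scipy.spatial.transform import Rotation as R
def K(p): 
    f=192/np.tan(np.radians(p['fov_y'])/2); return np.array([[f,0,p['cx']],[0,f,p['cy']],[0,0,1.]])
def pose():
    s=arm.read_state(); T=np.eye(4); T[:3,:3]=R.from_quat(s['ee_rot']).as_matrix(); T[:3,3]=s['position']; return T
def cam(name,T=None):
    "K, world-from-camera"
    p=arm.camera_params(name)
    if name=='wrist': return K(p),(pose() if T is None else T)@np.array(p['tool_from_camera'])
    M=np.eye(4); M[:3,:3]=R.from_rotvec(np.ravel(p['rvec'])).as_matrix(); M[:3,3]=np.ravel(p['tvec']); return K(p),np.linalg.inv(M)
def ray(c,uv):
    k,M=c; d=M[:3,:3]@np.linalg.solve(k,[uv[0],uv[1],1]); return M[:3,3],d/np.linalg.norm(d)
def onz(c,uv,z):
    o,d=ray(c,uv); return o+d*(z-o[2])/d[2]
def proj(c,P):
    k,M=c; q=np.linalg.inv(M)@np.append(P,1); q=k@q[:3]; return q[:2]/q[2]
def tri(cs,uvs):
    A=np.zeros((3,3));b=np.zeros(3)
    for c,uv in zip(cs,uvs):
        o,d=ray(c,uv);Q=np.eye(3)-np.outer(d,d);A+=Q;b+=Q@o
    return np.linalg.solve(A,b)
def snap(name,fn):
    T=pose(); im=arm.get_image(name); cv2.imwrite('pics/'+fn,im); return im,cam(name,T)
E
python3 - <<'E'
from h import *
a,c=snap('scene','scene.png'); b,c2=snap('side','side.png'); 
for n in('scene','side'): print(arm.camera_params(n)); print(cam(n)[1].round(2))
print(arm.camera_params('wrist')); s=arm.read_state(); print(s)
E
```

```text
{'fov_y': 49.18354633998081, 'cx': 253.16709298786742, 'cy': 197.51892041731242, 'rvec': array([ 2.31511792,  0.75120111, -0.31120663]), 'tvec': array([-401.61450207, -169.9060805 , 1538.00774467])}
[[ 8.10000e-01  4.30000e-01 -4.10000e-01  1.02192e+03]
 [ 5.90000e-01 -6.10000e-01  5.30000e-01 -6.80480e+02]
 [-2.00000e-02 -6.70000e-01 -7.40000e-01  1.02385e+03]
 [ 0.00000e+00  0.00000e+00  0.00000e+00  1.00000e+00]]
{'fov_y': 48.49780049634141, 'cx': 256.88322472548657, 'cy': 188.72324560247128, 'rvec': array([ 0.09716145, -2.80038171,  1.34641174]), 'tvec': array([ 530.88994839,   96.6557093 , 1043.63772181])}
[[-1.0000e+00 -4.0000e-02  6.0000e-02  4.7453e+02]
 [-7.0000e-02  6.2000e-01 -7.8000e-01  7.9026e+02]
 [-0.0000e+00 -7.8000e-01 -6.2000e-01  7.2848e+02]
 [ 0.0000e+00  0.0000e+00  0.0000e+00  1.0000e+00]]
{'fov_y': 66.71702590603925, 'cx': 254.84475017509354, 'cy': 189.22350868967303, 'tool_from_camera': array([[ 2.08467027e-04, -9.50951183e-01, -3.09340920e-01,
         7.91530803e+01],
       [ 9.99999885e-01,  3.31552944e-04, -3.45326642e-04,
         6.13736214e-01],
     
[... 189 characters left out ...]
': array([-8.64401108e-01,  3.85469188e-01,  6.77603103e-03, -4.11104351e-04,
       -1.19398212e+00, -2.58586836e-01]), 'joint_vel': array([ 0.00264187, -0.00196103,  0.00411912,  0.00077992,  0.00039648,
        0.0006689 ]), 'joint_efforts': array([-9.85450642e-04, -3.93319416e+01,  1.88930082e+01,  4.19799060e+00,
       -2.57783577e-03,  4.77702315e-06]), 'position': array([ 270.40440161, -562.91322358,  230.34612869]), 'ee_rot': array([-2.21964016e-01,  9.75054386e-01,  9.20874193e-04, -2.66654908e-04]), 'contact_force': array([-0.14271157,  0.42673061, -0.15545849]), 'wrist_torque': array([ 0.01509569, -0.03411239,  0.01785302]), 'grasp_force': 0.0, 'gripper_width': 85.43875186501201}
```

View pics/scene.png

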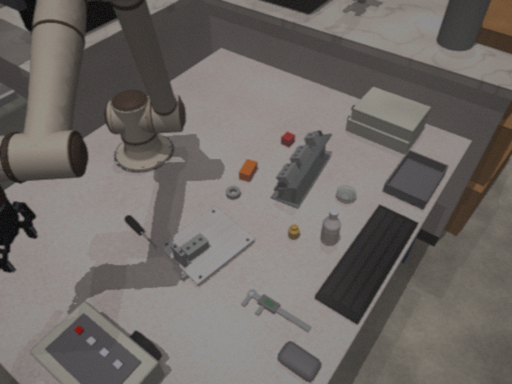

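View pics/side.png

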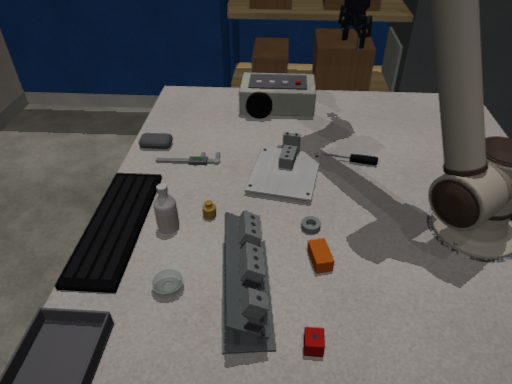

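The scene view shows the stage plate at about (210,245) with the base block and stop at (190,248). The rack is at about (302,168). The orange look-alike is at (248,170) and the red one at (288,139). In the side view there are three grey blocks in the rack: (251,226), (253,263) and (256,303). Next I'll look at an enlarged crop and convert these pixels to rough positions.

Run:
```python
from h import *
a=cv2.imread('pics/side.png');b=cv2.imread('pics/scene.png')
r=lambda im,x,y,w,h,W,H:cv2.resize(im[y:y+h,x:x+w],(W,H),interpolation=cv2.INTER_CUBIC)
m=np.zeros((600,800,3),np.uint8)
m[:,:400]=r(a,195,205,110,165,400,600); m[:300,400:]=r(a,235,125,100,75,400,300); m[300:,400:]=r(b,255,120,100,75,400,300)
cv2.imwrite('pics/m1.png',m)
S=cam('side');C=cam('scene')
for n,uv,z in [('bl1',(251,218),110),('bl2',(255,256),110),('bl3',(258,297),110),('stoptop',(291,136),80),('base top',(288,150),54),('plate corners',(265,150),20),('',(322,156),20),('',(312,196),20),('',(249,187),20)]: print(n,onz(S,uv,z).round())
print(tri([S,C],[(188-23,188),(333,213)]).round())
```

```text
bl1 [536. 120. 110.]
bl2 [520. 227. 110.]
bl3 [507. 324. 110.]
stoptop [ 452. -268.   80.]
base top [ 459. -234.   54.]
plate corners [ 528. -281.   20.]
 [ 358. -260.   20.]
 [393. -73.  20.]
 [ 560. -100.   20.]
[742.  44. 121.]
```

View pics/m1.png

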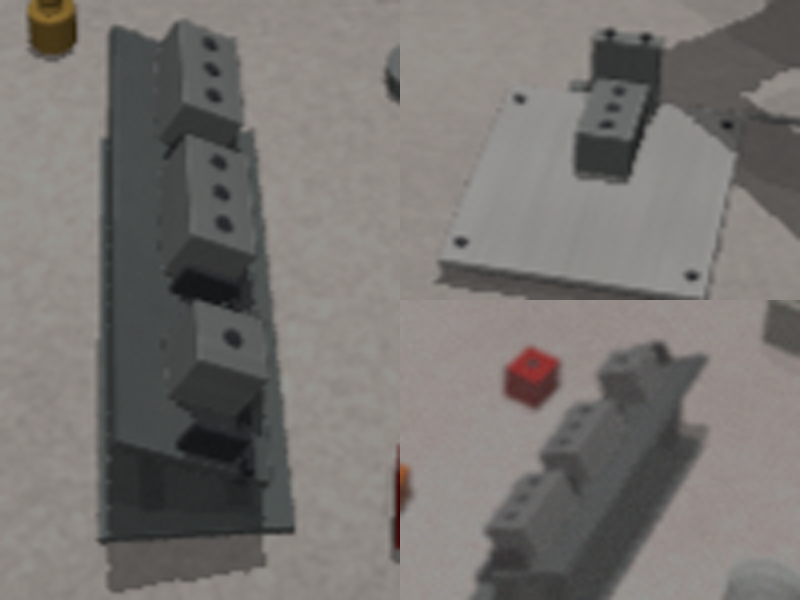

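The crop shows three steel blocks in the rack. Two have three bores, at crop (210,70) and (222,190), so these are the long ones, in the bays at y≈120 and y≈227. One has a single bore at crop (232,338), so this is the short one, at y≈324. The red and orange look-alikes sit outside the rack on the table, so I can rule them out. I'll go over the stage for a close look.

Call:
drive_tool(targets=[[-1,-280,262,0,17.5],[-1,-280,262,0,17.5],[-1,-280,262,0,17.5],[-1,-280,262,0,17.5],[-1,-280,262,0,17.5],[-1,-280,262,0,17.5],[-1,-280,262,0,17.5],[-1,-280,262,0,17.5],[-1,-280,262,0,17.5],[-1,-280,262,0,17.5],[-1,-280,262,0,17.5]])

```text
clock: 1.2
position: [409.2, -206.4, 231.1]
ee_rot: [-0.071, 0.997, 0.0, -0.0]
contact_force: [-0.0, 0.8, -0.1]
gripper_width: 85.2
grasp_force: 0.0
```

Run:
```python
from h import *
im,c=snap('wrist','w1.png'); print(pose().round(3), arm.read_state()['clock'])
```

```text
[[-9.90000e-01 -1.40000e-01 -1.00000e-03  4.09097e+02]
 [-1.40000e-01  9.90000e-01  0.00000e+00 -2.06685e+02]
 [ 1.00000e-03  0.00000e+00 -1.00000e+00  2.31062e+02]
 [ 0.00000e+00  0.00000e+00  0.00000e+00  1.00000e+00]] 1.25
```

View pics/w1.png

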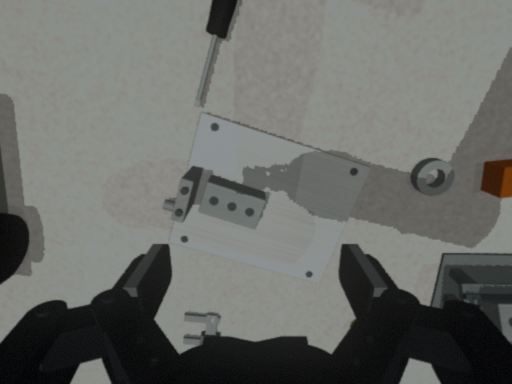

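The wrist view shows the plate with corners at about (203,112), (370,165), (318,280) and (170,240). The stop is at (190,190) and the base block's top at (232,207). Next I'll look over the rack from close by.

Call:
drive_tool(targets=[[-1,-139,406,-20,0],[-1,-139,406,-20,0],[-1,-139,406,-20,0],[-1,-139,406,-20,0],[-1,-139,406,-20,0],[-1,-139,406,-20,0],[-1,-139,406,-20,0],[-1,-139,406,-20,0],[-1,-139,406,-20,0],[-1,-139,406,-20,0],[-1,-139,406,-20,0]])

```text
clock: 2.35
position: [489.8, 214.9, 250.6]
ee_rot: [-0.071, 0.998, -0.0, -0.001]
contact_force: [0.2, -0.0, -0.5]
gripper_width: 85.3
grasp_force: 0.0
```

Run:
```python
from h import *
a=cv2.imread('pics/w1.png')
im,c=snap('wrist','w2.png'); print(pose().round(3), arm.read_state()['clock'])
m=np.zeros((600,800,3),np.uint8)
m[:300,:]=cv2.resize(im[100:250,56:456],(800,300),interpolation=cv2.INTER_CUBIC)
m[300:,:500]=cv2.resize(a[150:240,150:300],(500,300),interpolation=cv2.INTER_CUBIC)
m[300:,500:]=cv2.resize(im,(300,225))[0:1].repeat(300,0)*0
m[300:525,500:]=cv2.resize(im,(300,225))
cv2.imwrite('pics/m2.png',m)
```

```text
[[-9.90000e-01 -1.40000e-01 -1.00000e-03  4.89658e+02]
 [-1.40000e-01  9.90000e-01 -1.00000e-03  2.14346e+02]
 [ 1.00000e-03 -1.00000e-03 -1.00000e+00  2.50782e+02]
 [ 0.00000e+00  0.00000e+00  0.00000e+00  1.00000e+00]] 2.4
```

View pics/m2.png

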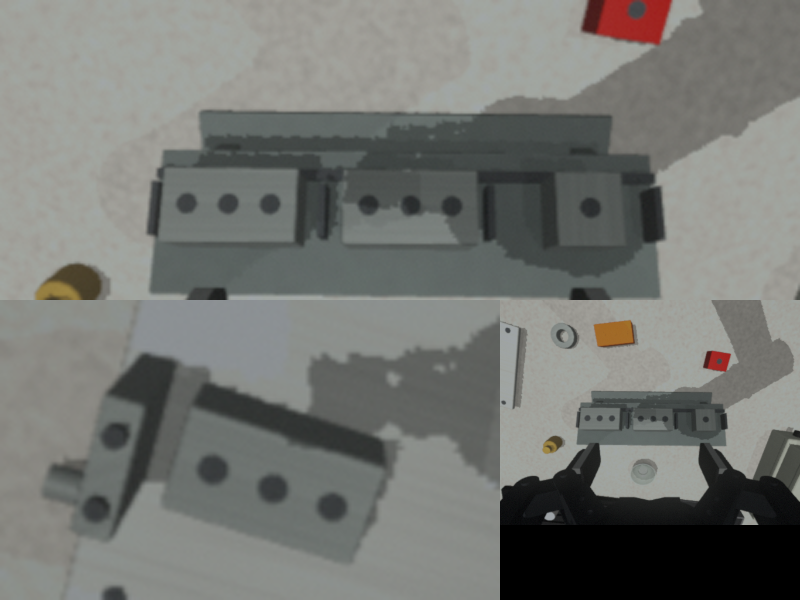

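The montage shows the rack's bores with mid-bores at (228,203), (410,205) and (591,207). Thin partitions stand clear of the block ends. The lower-left inset shows the base bores at (212,469), (273,488) and (332,506), and the stop face on the left. I'll refine these by dark-blob centroids and cast rays.

```bash
cat >> h.py <<'E'
def blob(im,uv,r=5):
    "centroid of the dark spot near uv"
    g=cv2.cvtColor(im,cv2.COLOR_BGR2GRAY).astype(float); x,y=np.round(uv).astype(int); w=g[y-r:y+r+1,x-r:x+r+1]
    k=np.clip(np.percentile(w,70)-15-w,0,None); k[np.hypot(*np.mgrid[-r:r+1,-r:r+1])>r]=0
    return np.array([x,y])+np.array([(k*np.mgrid[-r:r+1,-r:r+1][i]).sum() for i in(1,0)])/max(k.sum(),1e-6)
E
python3 - <<'E'
from h import *
T1=np.array([[-.99,-.14,-.001,409.1],[-.14,.99,0,-206.7],[.001,0,-1,231.06],[0,0,0,1]])
T1[:3,:3]=R.from_quat([-.071,.9975,0,0]).as_matrix()
a=cv2.imread('pics/w1.png');w=cv2.imread('pics/w2.png');s=cv2.imread('pics/side.png')
c1=cam('wrist',T1);c2=cam('wrist');S=cam('side')
for m,q in [((228,203),(253.3,224.3)),((410,205),(255.8,257.8)),((591,207),(259.1,298))]:
    u=blob(w,(56+m[0]/2,100+m[1]/2)); v=blob(s,q,3); P=tri([c2,S],[u,v]); print('rack',u.round(1),v.round(1),P.round(1),(proj(c2,P)-u).round(1),onz(c2,u,104.4).round(1))
for m in [(186,203),(270,203),(368,205),(452,205)]:
    u=blob(w,(56+m[0]/2,100+m[1]/2)); print(onz(c2,u,104.4).round(1))
print('base',[onz(c1,blob(a,(150+x*.3,150+(y-300)*.3)),54).round(1) for x,y in [(212,469),(273,488),(332,506)]])
for u in [(214,127),(184,239),(308,274),(354,172)]: print('screw',blob(a,u,4).round(1),onz(c1,blob(a,u,4),20).round(1))
f=lambda x,y,z:onz(c1,(150+x*.3,150+(y-300)*.3),z).round(1)
print('stop top edge',f(145,400,80),f(113,540,80),'foot',f(208,378,20),'basetop',f(200,385,54),f(388,465,54),f(355,562,54),f(165,505,54))
E
```

```text
rack [169.8 201.4] [252.9 223.7] [530.8 129.3 102.2] [-0.3  0.6] [529.2 130.2 104.4]
rack [261.5 201.7] [255.5 257.6] [517.8 225.5 102.7] [-0.4  0.9] [516.1 225.6 104.4]
rack [351.2 203.4] [258.7 297.8] [505.7 319.8 102.8] [-0.2  0.4] [504.7 319.3 104.4]
[532.2 108.5 104.4]
[526.4 152.  104.4]
[518.  203.3 104.4]
[514.1 246.7 104.4]
base [array([ 453.3, -248.4,   54. ]), array([ 457.4, -226.8,   54. ]), array([ 461.2, -205.3,   54. ])]
screw [214.3 126.6] [ 373.3 -259.8   20. ]
screw [184.  238.7] [ 526.5 -285.5   20. ]
screw [308.6 273.8] [ 556.6 -108.9   20. ]
screw [353.6 171.3] [403.2 -82.9  20. ]
stop top edge [ 423.6 -268.6   80. ] [ 472.8 -275.3   80. ] foot [ 430.8 -256.5   20. ] basetop [ 424.  -255.2   54. ] [ 443.4 -187.7   54. ] [ 481.8 -193.7   54. ] [ 469.4 -263.2   54. ]
```

Long block 1 is the bay nearest the stage, top centre about (530,130,102). The tool can't tilt, so I'll grip this block by its ends with the fingers above the partitions. I'll then level it on the plate by rolling it over its low edge.

Call:
drive_tool(targets=[[-1,-37,-90,80,0.7],[-1,-37,-90,80,0.7],[-1,-37,-90,110,0.7],[-1,-37,-90,125,0.7],[-1,-37,-90,125,0.7],[-1,-37,-90,125,0.7]])

```text
clock: 3.0
position: [539.5, 130.8, 127.2]
ee_rot: [-0.064, 0.998, -0.0, 0.001]
contact_force: [-0.5, 0.3, -0.2]
gripper_width: 85.5
grasp_force: 0.0
```

Run:
```python
from h import *
im,c=snap('wrist','w3.png'); print(pose().round(3)[:3,3], arm.read_state()['joints'].round(2),arm.read_state()['contact_force'])
cv2.imwrite('pics/m3.png',cv2.resize(im,(800,600)))
```

```text
[539.915 131.556 128.005] [ 0.53  0.36 -0.31  0.   -0.9  -1.97] [ 0.35793701 -0.29851662 -0.24949649]
```

View pics/m3.png

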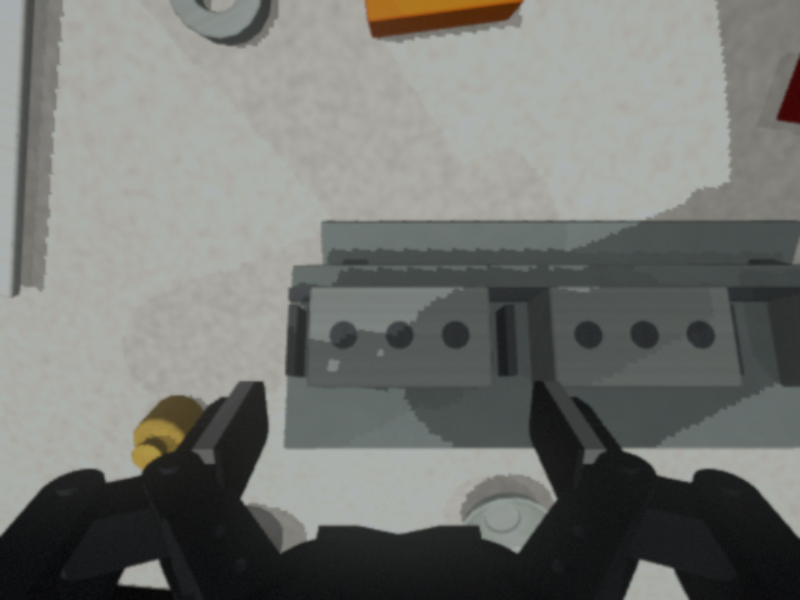

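The fingers are centred on the block in bay 1: its mid-bore is at px 400, midway between the pads at 265 and 535. I'll descend gently.

Call:
drive_tool(targets=[[-1,0,0,15,0],[-1,0,0,24,0],[-1,0,0,28,0],[-1,0,0,31,0],[-1,0,0,33,0],[-1,0,0,33,0]])

```text
clock: 3.65
position: [539.0, 131.9, 93.4]
ee_rot: [-0.065, 0.998, 0.0, 0.0]
contact_force: [0.8, -0.0, -0.5]
gripper_width: 85.6
grasp_force: 0.0
```

Call:
drive_tool(targets=[[-1,0,0,2,0],[-1,0,0,4,0],[-1,0,0,6,0],[-1,0,0,6,0]])

```text
clock: 4.05
position: [538.8, 131.7, 87.0]
ee_rot: [-0.065, 0.998, -0.0, -0.0]
contact_force: [0.6, 0.1, 0.4]
gripper_width: 85.6
grasp_force: 0.0
```

Call:
drive_tool(targets=[[1,0,0,0,0],[1,0,0,0,0],[1,0,0,0,0],[1,0,0,0,0]])

```text
clock: 4.45
position: [539.1, 131.4, 88.2]
ee_rot: [-0.065, 0.998, -0.0, 0.0]
contact_force: [-1.9, -1.4, 5.8]
gripper_width: 70.4
grasp_force: 70.7
```

Call:
drive_tool(targets=[[1,0,0,-3,0],[1,0,0,-8,0],[1,0,0,-20,0],[1,0,0,-50,0],[1,0,0,-90,0],[1,0,0,-90,0],[1,0,0,-90,0]])

```text
clock: 5.15
position: [538.7, 132.1, 178.1]
ee_rot: [-0.065, 0.998, 0.001, 0.001]
contact_force: [-1.1, -0.4, -7.2]
gripper_width: 70.5
grasp_force: 71.6
```

Run:
```python
from h import *
im,c=snap('wrist','w4.png'); im2,_=snap('side','s4.png'); print(pose().round(3)[:3], arm.read_state()['contact_force'])
m=np.zeros((300,800,3),np.uint8); m[:,:400]=cv2.resize(im,(400,300)); m[:,400:]=cv2.resize(im2[130:280,180:380],(400,300)); cv2.imwrite('pics/m4.png',m)
```

```text
[[-9.92000e-01 -1.29000e-01 -4.00000e-03  5.37446e+02]
 [-1.29000e-01  9.92000e-01 -1.00000e-03  1.31359e+02]
 [ 4.00000e-03 -0.00000e+00 -1.00000e+00  1.75737e+02]] [-6.51923463e-01 -4.19319703e-03 -5.98461796e+00]
```

View pics/m4.png

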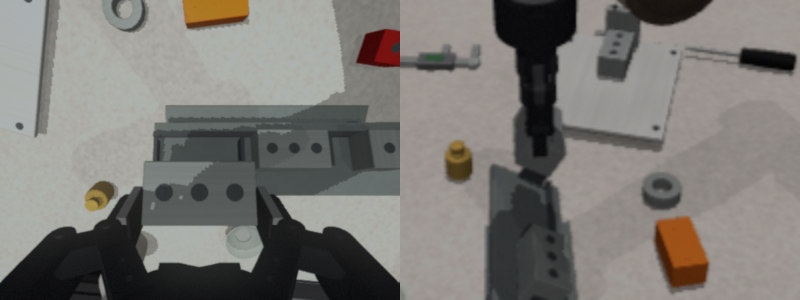

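The block is held at its ends and is still tilted as it lay; its bores are at (164,192), (199,192) and (234,192). I'll carry it over the plate, behind the base block.

Call:
drive_tool(targets=[[1,104.5,-245,0,17],[1,104.5,-245,0,17],[1,104.5,-245,0,17],[1,104.5,-245,0,17],[1,104.5,-245,0,17],[1,104.5,-245,30,17],[1,104.5,-245,70,17],[1,104.5,-245,105,17],[1,104.5,-245,120,17],[1,104.5,-245,120,17],[1,104.5,-245,120,17]])

```text
clock: 6.35
position: [467.0, -124.7, 56.9]
ee_rot: [0.083, 0.997, -0.0, -0.001]
contact_force: [1.0, 0.6, -4.8]
gripper_width: 70.9
grasp_force: 71.9
```

Run:
```python
from h import *
im,c=snap('wrist','w5.png'); T=pose(); print(T.round(3)[:3], arm.read_state()['contact_force'])
# tilt from top face corners: bores + top edges
g=cv2.cvtColor(im,cv2.COLOR_BGR2GRAY)
for x in (230,255,280): 
    col=g[150:330,x].astype(int); d=np.diff(col); print(x,[(i+150,d[i]) for i in np.argsort(-abs(d))[:6]])
```

```text
[[-9.86000e-01  1.65000e-01  1.00000e-03  4.67794e+02]
 [ 1.65000e-01  9.86000e-01 -0.00000e+00 -1.24670e+02]
 [-1.00000e-03 -0.00000e+00 -1.00000e+00  5.77040e+01]] [ 0.22569254 -0.01784755 -5.2086125 ]
230 [(np.int64(288), np.int64(34)), (np.int64(182), np.int64(-28)), (np.int64(287), np.int64(20)), (np.int64(229), np.int64(-19)), (np.int64(206), np.int64(16)), (np.int64(207), np.int64(16))]
255 [(np.int64(288), np.int64(34)), (np.int64(181), np.int64(-27)), (np.int64(234), np.int64(-22)), (np.int64(211), np.int64(-19)), (np.int64(287), np.int64(19)), (np.int64(205), np.int64(-18))]
280 [(np.int64(288), np.int64(32)), (np.int64(205), np.int64(-25)), (np.int64(289), np.int64(20)), (np.int64(287), np.int64(15)), (np.int64(175), np.int64(-14)), (np.int64(178), np.int64(-13))]
```

Call:
drive_tool(targets=[[1,0,0,6,0],[1,0,0,9,0],[1,0,0,11,0],[1,0,0,12,0],[1,0,0,12,0]])

```text
clock: 6.9
position: [467.1, -124.6, 45.3]
ee_rot: [0.083, 0.997, 0.0, -0.0]
contact_force: [0.4, 0.6, -5.2]
gripper_width: 70.1
grasp_force: 72.0
```

Call:
drive_tool(targets=[[1,0,0,1,0],[1,0,0,2,0],[1,0,0,3,0],[1,0,0,3,0]])

```text
clock: 7.3
position: [467.5, -124.7, 43.0]
ee_rot: [0.083, 0.997, -0.0, 0.0]
contact_force: [-1.4, 0.9, 1.2]
gripper_width: 70.3
grasp_force: 72.9
```

Contact with the plate. I'll roll the block level about its low edge.

Call:
drive_tool(targets=[[1,-2,0,1.2,0],[1,-4.5,0,2.2,0],[1,-7,0,3.5,0],[1,-9,0,4.5,0],[1,-9,0,4.5,0]])

```text
clock: 7.8
position: [475.7, -126.3, 40.0]
ee_rot: [0.083, 0.997, -0.0, -0.001]
contact_force: [-5.2, 2.8, 16.4]
gripper_width: 70.8
grasp_force: 76.3
```

Call:
drive_tool(targets=[[1,-2,0,1,0],[1,-4.5,0,2.5,0],[1,-7,0,4.5,0],[1,-9,0,6.5,0],[1,-10,0,7,0],[1,-10,0,7,0]])

```text
clock: 8.4
position: [487.1, -128.1, 33.4]
ee_rot: [0.082, 0.997, -0.001, 0.001]
contact_force: [-3.3, 1.0, 15.7]
gripper_width: 70.6
grasp_force: 77.0
```

Run:
```python
from h import *
im,c=snap('wrist','w6.png'); im2,_=snap('side','s6.png'); im3,_=snap('scene','c6.png')
m=np.zeros((600,800,3),np.uint8); m[:300,:400]=cv2.resize(im,(400,300)); m[:300,400:]=cv2.resize(im2[110:210,235:368],(400,300),interpolation=2); m[300:,:400]=cv2.resize(im3[200:290,150:270],(400,300),interpolation=2); m[300:,400:]=cv2.resize(im[150:310,150:364],(400,300));cv2.imwrite('pics/m6.png',m)
```

```text
(no output)
```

View pics/m6.png

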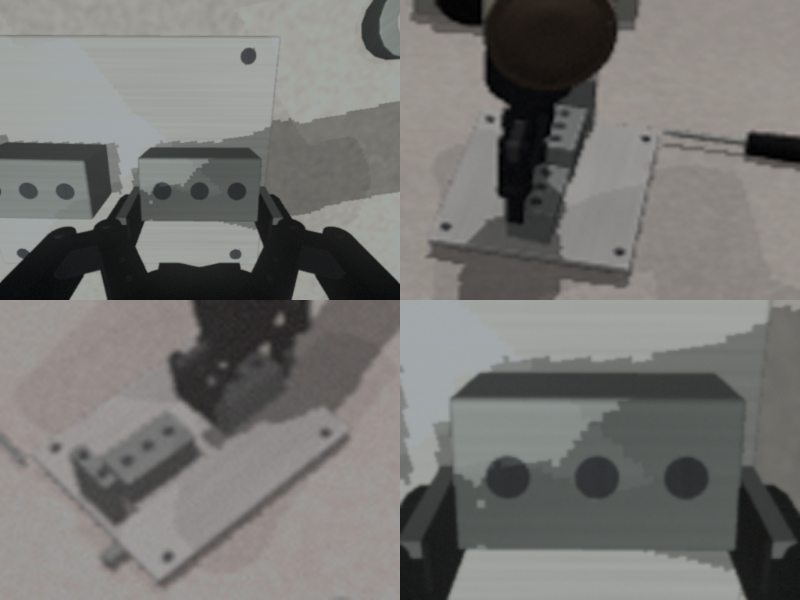

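The block now lies level: its top face spans the same rows as the base's, 157–220 against 158–219. I'll release it, go up and measure from above.

Call:
drive_tool(targets=[[0.2,0,0,-1,0],[-1,0,0,-1,0],[-1,0,0,-1,0],[-1,0,0,-1,0],[-1,0,0,-25,0],[-1,0,0,-70,0],[-1,0,0,-90,0],[-1,0,0,-90,0]])

```text
clock: 9.35
position: [488.4, -127.8, 124.0]
ee_rot: [0.083, 0.997, 0.0, 0.004]
contact_force: [0.3, 0.3, -0.4]
gripper_width: 85.4
grasp_force: 0.0
```

```bash
cat >> h.py <<'E'
def holes(im,zc,rows=None,lo=20,hi=900,thr=75):
    "dark round blobs in image"
    g=cv2.cvtColor(im,cv2.COLOR_BGR2GRAY); b=cv2.adaptiveThreshold(g,255,cv2.ADAPTIVE_THRESH_MEAN_C,cv2.THRESH_BINARY_INV,41,18)
    out=[]
    for q in cv2.findContours(b,cv2.RETR_LIST,cv2.CHAIN_APPROX_NONE)[0]:
        A=cv2.contourArea(q); 
        if lo<A<hi and len(q)>5:
            p=cv2.arcLength(q,True)
            if 4*np.pi*A/p/p>.72: 
                M=cv2.moments(q); out.append((M['m10']/M['m00'],M['m01']/M['m00'],A))
    return out
def stg(P,o=(450,-272.3),th=80.4):
    a=np.radians(th); uy=np.array([np.cos(a),np.sin(a)]); ux=np.array([uy[1],-uy[0]]); d=np.array(P[:2])-o; return np.array([d@ux,d@uy])
E
python3 - <<'E'
from h import *
im,c=snap('wrist','w7.png'); T=pose(); print(T.round(3)[:3,3],arm.read_state()['joints'].round(2),arm.read_state()['clock'])
for u in holes(im,0): print(np.round(u,1),'z54',onz(c,u[:2],54).round(1),stg(onz(c,u[:2],54)).round(1),'z20',onz(c,u[:2],20).round(1),stg(onz(c,u[:2],20)).round(1))
E
```

```text
[ 486.819 -127.716  122.002] [ 0.07  0.29 -0.44 -0.   -0.84 -1.8 ] 9.4
[286.1 251.9  72. ] z54 [ 535.9 -109.2   54. ] [ 57.5 175.2] z20 [ 556.4 -108.4   20. ] [ 77.6 179.4]
[ 98.3 251.6  80. ] z54 [ 510.1 -260.7   54. ] [57.4 21.5] z20 [ 526.5 -284.4   20. ] [77.4  0.8]
[ 25.9 214.8 149.5] z54 [ 469.4 -305.7   54. ] [ 24.7 -29.7] z20 [ 479.2 -336.6   20. ] [ 39.5 -58.5]
[283.1 189.6 135. ] z54 [ 482.1 -104.4   54. ] [  3.7 170.9] z20 [ 493.9 -102.8   20. ] [ 15.1 174.4]
[254.2 189.3 148. ] z54 [ 478.3 -126.    54. ] [  3.5 148.9] z20 [ 489.5 -128.    20. ] [ 14.8 148.9]
[148.2 184.9 128.5] z54 [ 461.5 -204.5   54. ] [ 0.  68.8] z20 [ 470.  -219.1   20. ] [10.9 55.8]
[119.4 184.4 138. ] z54 [ 457.6 -225.8   54. ] [-0.3 47.1] z20 [ 465.4 -243.9   20. ] [10.5 30.6]
[ 90.6 183.7 131.5] z54 [ 453.4 -247.1   54. ] [-0.8 25.4] z20 [ 460.6 -268.6   20. ] [9.8 5.5]
[ 16.1 178.1 157.5] z54 [ 440.  -300.7   54. ] [ -5.1 -29.6] z20 [ 445.  -330.8   20. ] [  4.8 -58.5]
[293.3  77.3 127.5] z54 [404.1 -86.9  54. ] [-76.2 175.2] z20 [403.3 -82.5  20. ] [-77.7 179.4]
[ 64.7  76.8 136.5] z54 [ 378.4 -238.6   54. ] [-76.2  21.3] z20 [ 373.5 -258.7   20. ] [-77.7   0.6]
```

The plate screws at x = ±77.6 confirm the centre line. The block lies at x=3.6, y=149 on the stage and the base at x=−0.3. I'll regrip across the width.

Call:
drive_tool(targets=[[-1,8.5,0,10,-8.5],[-1,8.5,0,20,-17],[-1,8.5,0,20,-25.5],[-1,8.5,0,20,-34],[-1,8.5,0,20,-42.5],[-1,8.5,0,20,-51],[-1,8.5,0,20,-59.5],[-1,8.5,0,20,-68],[-1,8.5,0,20,-76.5],[-1,8.5,0,25,-85],[-1,8.5,0,40,-90],[-1,8.5,0,60,-90]])

```text
clock: 10.6
position: [477.2, -126.4, 59.5]
ee_rot: [-0.646, 0.763, 0.0, -0.0]
contact_force: [0.2, -0.0, 0.3]
gripper_width: 85.4
grasp_force: 0.0
```

Call:
drive_tool(targets=[[-1,0,0,20,0],[-1,0,0,32,0],[-1,0,0,36,0],[-1,0,0,36,0],[1,0,0,36,0],[1,0,0,36,0],[1,0,0,36,0],[1,0,0,36,0],[1,0,0,36,0],[1,0,0,36,0]])

```text
clock: 11.6
position: [478.7, -126.4, 25.9]
ee_rot: [-0.646, 0.763, -0.001, 0.001]
contact_force: [-0.3, -0.2, 6.4]
gripper_width: 39.1
grasp_force: 62.2
```

Run:
```python
from h import *
T=pose(); s=arm.read_state(); print(T.round(3)[:3],stg(T[:2,3]),s['joints'].round(2),s['clock'])
```

```text
[[-1.65000e-01 -9.86000e-01  3.00000e-03  4.78671e+02]
 [-9.86000e-01  1.65000e-01 -0.00000e+00 -1.26406e+02]
 [-0.00000e+00 -3.00000e-03 -1.00000e+00  2.58720e+01]] [  3.93855361 148.63184407] [ 0.07  0.43 -0.56  0.   -0.58 -0.24] 11.6
```

Call:
drive_tool(targets=[[1,3,2,-0.5,0],[1,8,3.8,-0.5,0],[1,14,3.8,-0.5,0],[1,20,3.8,-0.5,0],[1,25,3.8,-0.5,0],[1,29,3.8,-0.3,0],[1,32,3.8,-0.3,0],[1,34,3.8,-0.3,0],[1,36,3.8,-0.3,0],[1,37,3.8,-0.3,0],[1,37,3.8,-0.3,0]])

```text
clock: 12.7
position: [468.7, -161.3, 25.9]
ee_rot: [-0.646, 0.763, -0.001, 0.001]
contact_force: [2.0, 9.2, 7.0]
gripper_width: 39.2
grasp_force: 62.3
```

Call:
drive_tool(targets=[[1,1,0,0,0],[1,2,0,0,0],[1,3,0,0,0],[1,3,0,0,0]])

```text
clock: 13.1
position: [468.3, -164.2, 25.9]
ee_rot: [-0.646, 0.763, -0.001, 0.001]
contact_force: [1.8, 9.6, 5.7]
gripper_width: 39.3
grasp_force: 62.3
```

Call:
drive_tool(targets=[[1,1,0,0,0],[1,2,0,0,0],[1,3,0,0,0],[1,3,0,0,0]])

```text
clock: 13.5
position: [467.9, -166.7, 25.9]
ee_rot: [-0.646, 0.763, -0.0, 0.002]
contact_force: [1.0, 12.5, 6.4]
gripper_width: 39.1
grasp_force: 62.3
```

Call:
drive_tool(targets=[[1,1,0,0,0],[1,1.5,0,0,0],[1,2,0,0,0],[1,2,0,0,0]])

```text
clock: 13.9
position: [467.9, -166.8, 25.9]
ee_rot: [-0.646, 0.763, 0.0, 0.002]
contact_force: [2.7, 24.0, 8.2]
gripper_width: 39.3
grasp_force: 62.6
```

Firm stop at 24 N, with the block centre about 107 mm from the face (nominal 108). I'll release, go up and check.

Call:
drive_tool(targets=[[0.3,0,0,0,0],[-1,0,0,0,0],[-1,0,0,0,0],[-1,0,0,-20,0],[-1,0,0,-60,0],[-1,0,0,-100,0],[-1,0,0,-120,0],[-1,0,0,-120,0]])

```text
clock: 14.7
position: [467.4, -171.1, 148.0]
ee_rot: [-0.646, 0.764, -0.002, 0.002]
contact_force: [-0.8, -0.2, -0.6]
gripper_width: 85.1
grasp_force: 0.0
```

Run:
```python
from h import *
im,c=snap('wrist','w8.png'); T=pose(); print(T.round(3)[:3,3],arm.read_state()['joints'].round(2),arm.read_state()['clock'])
for u in holes(im,0): print(np.round(u,1),*['z%d '%z+str(stg(onz(c,u[:2],z)).round(1)) for z in(20,54,80)])
```

```text
[ 465.978 -170.746  145.912] [-0.02  0.25 -0.43 -0.   -0.89 -0.14] 14.75
[335.5 330.3  33.5] z20 [-91.8 281.2] z54 [-80.3 248.7] z80 [-71.5 223.8]
[329.9 251.1  45. ] z20 [-77.2 178.7] z54 [-67.6 159.2] z80 [-60.2 144.2]
[181.  250.5  48.5] z20 [ 77.7 178.7] z54 [ 67.8 159.1] z80 [ 60.2 144.2]
[255.7 220.4 105. ] z20 [-1.000e-01  1.442e+02] z54 [ -0.2 129. ] z80 [ -0.3 117.4]
[255.7 196.9  93.5] z20 [  0.  119.2] z54 [-1.000e-01  1.072e+02] z80 [-0.2 98. ]
[255.8 172.1 108. ] z20 [-0.1 94.2] z54 [-0.2 85.4] z80 [-0.3 78.6]
[254.4 138.3 131. ] z20 [ 1.2 62.2] z54 [ 0.9 57.4] z80 [ 0.7 53.7]
[254.4 110.2 139. ] z20 [ 1.2 37.3] z54 [ 1.  35.6] z80 [ 0.8 34.3]
[254.3  80.4 141. ] z20 [ 1.3 12.4] z54 [ 1.  13.8] z80 [ 0.8 15. ]
[346.6  64.8 109. ] z20 [-77.1  -0.1] z54 [-67.5   3. ] z80 [-60.1   5.3]
[164.6  64.8 109. ] z20 [77.9 -0. ] z54 [67.9  3. ] z80 [60.3  5.3]
[275.5  43.7 131. ] z20 [-16.4 -16.3] z54 [-14.4 -11.2] z80 [-12.9  -7.3]
[235.1  43.6 131. ] z20 [ 17.4 -16.4] z54 [ 15.  -11.3] z80 [13.3 -7.4]
```

Relative to the screws, the base is about 1 mm off to +x and the second block sits on the centre line. A light pinch of the base across its width will line it up.

Call:
drive_tool(targets=[[-1,40,-0.3,20,0],[-1,67,-0.3,60,0],[-1,67,-0.3,95,0],[-1,67,-0.3,110,0],[-1,67,-0.3,112,0],[0.0,67,-0.3,112,0],[1,67,-0.3,112,0],[1,67,-0.3,112,0],[1,67,-0.3,112,0],[1,68,-0.3,112,0],[1,69,-0.3,112,0],[1,69,-0.3,112,0]])

```text
clock: 15.95
position: [456.8, -236.5, 34.7]
ee_rot: [-0.646, 0.763, -0.001, 0.002]
contact_force: [1.0, 12.3, 6.3]
gripper_width: 38.6
grasp_force: 62.5
```

Call:
drive_tool(targets=[[0.3,0,0,0,0],[-1,0,0,0,0],[-1,0,0,0,0],[-1,0,0,-25,0],[-1,-20,0,-70,0],[-1,-60,0,-112,0],[-1,-69,0,-112,0],[-1,-69,0,-112,0],[-1,-69,0,-112,0]])

```text
clock: 16.85
position: [465.9, -170.3, 144.8]
ee_rot: [-0.646, 0.763, 0.0, -0.0]
contact_force: [-0.4, 0.2, -1.3]
gripper_width: 85.3
grasp_force: 0.0
```

Run:
```python
from h import *
im,c=snap('wrist','w9.png'); T=pose(); print(T.round(3)[:3,3],stg(T[:2,3]),arm.read_state()['clock'])
for u in holes(im,0): print(np.round(u,1),*['z%d '%z+str(stg(onz(c,u[:2],z)).round(1)) for z in(20,54,80)])
```

```text
[ 465.672 -170.567  144.29 ] [ -1.51330513 102.9218886 ] 16.9
[334.1 331.6  34.5] z20 [-92.  281.1] z54 [-80.4 248.3] z80 [-71.5 223.2]
[328.1 252.   46.5] z20 [-77.1 178.7] z54 [-67.4 159. ] z80 [-60.  143.9]
[177.9 251.8  43.5] z20 [ 77.6 178.7] z54 [ 67.4 158.9] z80 [ 59.7 143.9]
[253.2 221.4 109.5] z20 [ -0.  144.4] z54 [ -0.2 129.1] z80 [ -0.3 117.4]
[253.2 197.3  99. ] z20 [ -0.  119.1] z54 [ -0.2 107. ] z80 [-0.4 97.7]
[253.  172.3 112. ] z20 [ 0.2 94.1] z54 [-0.  85.2] z80 [-0.2 78.4]
[252.3 138.3 133.5] z20 [ 0.8 62.3] z54 [ 0.5 57.5] z80 [ 0.3 53.8]
[252.1 109.6 143. ] z20 [ 0.9 37.2] z54 [ 0.6 35.6] z80 [ 0.4 34.4]
[252.2  79.4 142. ] z20 [ 0.8 12.3] z54 [ 0.5 13.9] z80 [ 0.3 15.1]
[345.1  63.9 114.5] z20 [-77.3   0. ] z54 [-67.6   3.2] z80 [-60.2   5.6]
[160.5  63.6 116. ] z20 [77.8  0. ] z54 [67.7  3.2] z80 [59.9  5.6]
[272.9  41.9 139.5] z20 [-16.3 -16.6] z54 [-14.4 -11.3] z80 [-12.9  -7.3]
[232.   41.7 138.5] z20 [ 17.4 -16.7] z54 [ 15.  -11.4] z80 [13.1 -7.4]
```

The row is aligned within 0.7 mm and the joints are closed. Next is the short block.

Call:
drive_tool(targets=[[-0.2,-492.5,33,-20,73],[-0.2,-492.5,33,-20,73],[-0.2,-492.5,33,-20,73],[-0.2,-492.5,33,-20,73],[-0.2,-492.5,33,-20,73],[-0.2,-492.5,33,-20,73],[-0.2,-492.5,33,-20,73],[-0.2,-492.5,33,-20,73],[-0.2,-492.5,33,-20,73],[-0.2,-492.5,33,-20,73],[-0.2,-492.5,33,-20,73],[-0.2,-492.5,33,-10,73]])

```text
clock: 18.1
position: [517.2, 324.5, 154.2]
ee_rot: [-0.067, 0.998, 0.0, 0.001]
contact_force: [-0.7, -0.1, -0.6]
gripper_width: 51.5
grasp_force: 0.0
```

Run:
```python
from h import *
im,c=snap('wrist','w10.png'); T=pose(); print(T.round(3)[:3],arm.read_state())
for u in holes(im,0): print(np.round(u,1),onz(c,u[:2],102.5).round(1))
```

```text
[[-9.91000e-01 -1.30000e-01 -4.00000e-03  5.15084e+02]
 [-1.30000e-01  9.91000e-01 -3.00000e-03  3.21298e+02]
 [ 4.00000e-03 -3.00000e-03 -1.00000e+00  1.51257e+02]] {'clock': 18.15, 'joints': array([ 8.23668399e-01,  4.22549225e-01, -1.44959074e-01, -9.72900971e-04,
       -1.00839088e+00, -2.26309751e+00]), 'joint_vel': array([-0.03283269, -0.02268333, -0.06332532, -0.01739718, -0.05215955,
        0.00253068]), 'joint_efforts': array([ 1.05723280e+00, -4.36830461e+01,  2.04609007e+01,  4.66559395e+00,
        1.96011546e-01, -3.15918226e-02]), 'position': array([515.08375946, 321.29786887, 151.25669166]), 'ee_rot': array([-0.06537629,  0.99785734, -0.00145562, -0.00213535]), 'contact_force': array([-0.58947661, -0.75291738, -2.18775478]), 'wrist_torque': array([-0.12147282,  0.13010042, -0.03275093]), 'grasp_force': 0.0, 'gripper_width': 51.14487765880716}
[249.9 195.2 161. ] [505.5 320.  102.5]
[144.7 194.6 165. ] [514.8 247.1 102.5]
[113.3 194.5 175.5] [517.6 225.4 102.5]
[ 81.9 194.3 160.5] [520.4 203.7 102.5]
[491.3  14.4  36.5] [376.6 444.8 102.5]
```

Call:
drive_tool(targets=[[-0.2,0,0,30,0],[-0.2,0,0,48,0],[-0.2,0,0,56,0],[-0.2,0,0,60,0],[-0.2,0,0,63,0],[-0.2,0,0,63,0]])

```text
clock: 18.75
position: [516.0, 320.7, 92.5]
ee_rot: [-0.065, 0.998, 0.0, 0.0]
contact_force: [0.0, -0.8, -0.2]
gripper_width: 51.3
grasp_force: 0.0
```

Call:
drive_tool(targets=[[-0.2,1,0,2,0],[-0.2,1,0,4,0],[-0.2,1,0,4,0],[1,1,0,4,0],[1,1,0,4,0],[1,1,0,4,0],[1,1,0,4,0]])

```text
clock: 19.45
position: [514.9, 321.0, 88.7]
ee_rot: [-0.065, 0.998, 0.0, 0.0]
contact_force: [-1.0, 0.2, 3.4]
gripper_width: 34.6
grasp_force: 61.7
```

Call:
drive_tool(targets=[[1,0,0,-5,0],[1,0,0,-25,0],[1,0,0,-60,0],[1,47,-436,-80,17],[1,47,-436,-80,17],[1,47,-436,-80,17],[1,47,-436,-80,17],[1,47,-436,-80,17],[1,47,-436,-80,17],[1,47,-436,-80,17],[1,47,-436,-80,17],[1,47,-436,-80,17]])

```text
clock: 20.65
position: [523.6, -120.0, 167.6]
ee_rot: [0.084, 0.996, 0.0, -0.001]
contact_force: [0.3, 0.8, -3.2]
gripper_width: 34.9
grasp_force: 61.1
```

Call:
drive_tool(targets=[[1,0,0,0,0],[1,0,0,50,0],[1,0,0,90,0],[1,0,0,108,0],[1,0,0,112,0],[1,0,0,112,0]])

```text
clock: 21.25
position: [524.6, -117.3, 55.6]
ee_rot: [0.083, 0.997, -0.0, -0.001]
contact_force: [-0.4, -0.1, -2.8]
gripper_width: 34.8
grasp_force: 61.1
```

Run:
```python
from h import *
T=pose(); s=arm.read_state(); print(T.round(3)[:3],stg(T[:2,3]),s['contact_force'],s['gripper_width'],s['clock'])
im,_=snap('wrist','w11.png'); print([np.round(u) for u in holes(im,0)])
```

```text
[[-9.86000e-01  1.65000e-01 -1.00000e-03  5.24587e+02]
 [ 1.65000e-01  9.86000e-01 -0.00000e+00 -1.17281e+02]
 [ 1.00000e-03 -0.00000e+00 -1.00000e+00  5.56290e+01]] [ 47.6904732  165.28726444] [-0.42408874 -0.08131807 -2.78550741] 34.84378441966421 21.25
[array([ 16., 260., 150.]), array([255., 245., 346.]), array([ 41., 161., 337.]), array([183., 160., 332.]), array([140., 160., 334.]), array([ 96., 160., 332.]), array([281.,   6., 206.])]
```

Call:
drive_tool(targets=[[1,0,0,6,0],[1,0,0,9,0],[1,0,0,10.5,0],[1,0,0,11.5,0],[1,0,0,12,0],[1,0,0,12,0]])

```text
clock: 21.9
position: [524.7, -117.6, 44.2]
ee_rot: [0.083, 0.997, 0.0, 0.0]
contact_force: [-0.0, -0.7, -2.1]
gripper_width: 34.7
grasp_force: 61.2
```

Call:
drive_tool(targets=[[1,0,0,0.7,0],[1,0,0,1.4,0],[1,-2,0,2.3,0],[1,-4.5,0,3.2,0],[1,-7,0,4.5,0],[1,-9,0,6,0],[1,-9,0,6,0]])

```text
clock: 22.6
position: [532.0, -119.0, 40.3]
ee_rot: [0.083, 0.997, -0.0, -0.002]
contact_force: [-6.9, 3.8, 16.0]
gripper_width: 34.7
grasp_force: 65.1
```

Call:
drive_tool(targets=[[1,-2,0,1,0],[1,-4,0,2.2,0],[1,-6,0,3.7,0],[1,-8,0,5,0],[1,-8.5,0,5.8,0],[1,-8.5,0,5.8,0]])

```text
clock: 23.2
position: [541.2, -120.5, 34.9]
ee_rot: [0.083, 0.997, -0.0, -0.001]
contact_force: [-6.2, 2.6, 16.6]
gripper_width: 34.5
grasp_force: 66.2
```

Run:
```python
from h import *
im,c=snap('wrist','w12.png'); print(stg(pose()[:2,3]))
h=holes(im,0); print([np.round(u) for u in h])
u0=[u for u in h if 200<u[0]<300 and u[1]>150]
g=cv2.cvtColor(im,cv2.COLOR_BGR2GRAY).astype(int)
for x in (240,270):
    d=np.diff(g[150:330,x]); print(x,sorted([(int(i+150),int(d[i])) for i in np.argsort(-abs(d))[:7]]))
for P in [(55,165,54)]: pass
```

```text
[ 64.63099443 164.89640836]
[array([255., 245., 371.]), array([170., 131., 498.]), array([117., 131., 500.]), array([ 65., 130., 502.])]
240 [(181, -20), (182, -16), (191, -26), (192, -25), (203, 28), (204, 18), (284, 33)]
270 [(183, -13), (184, -29), (191, -19), (192, -28), (283, 16), (284, 32), (285, 15)]
```

Run:
```python
from h import *
for f,rows,z in (('w6.png',(202,283),33.4),('w12.png',(192,204,284.5),34.9)):
    T=pose(); T[2,3]=z; c=cam('wrist',T); print(f,[stg(onz(c,(255,r),54)).round(1) for r in rows])
im=cv2.imread('pics/w12.png'); print(stg(onz(c,(255,245),54)))
m=np.zeros((300,800,3),np.uint8);m[:,:400]=cv2.resize(im[140:340,122:389],(400,300));s,_=snap('side','s12.png');m[:,400:]=cv2.resize(s[110:210,235:368],(400,300),interpolation=2);cv2.imwrite('pics/m12.png',m)
```

```text
w6.png [array([ 30.2, 165.4]), array([ 72.1, 165.5])]
w12.png [array([ 26.1, 165.4]), array([ 31.8, 165.4]), array([ 74. , 165.5])]
[ 52.2774036  165.47196178]
```

View pics/m12.png

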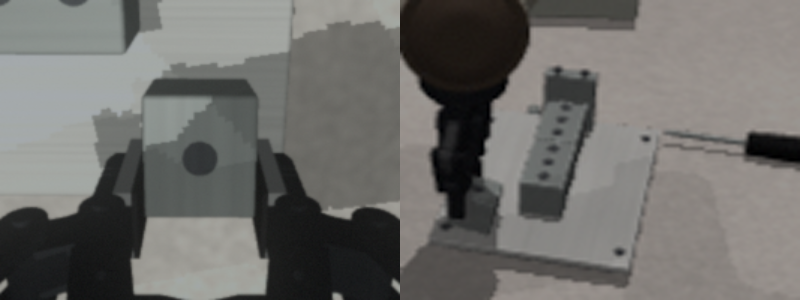

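The crop shows the short block lying flat: its top face spans crop rows 97–217 and its bore is at (200,158). I'll release it and regrip across the width.

Call:
drive_tool(targets=[[0.1,0,0,-1,0],[-0.3,0,0,-1,0],[-0.3,0,0,-1,0],[-0.3,6,0,-30,0],[-0.3,12,0,-65,-5],[-1,12,0,-75,-13],[-1,12,0,-75,-22],[-1,12,0,-75,-30],[-1,12,0,-75,-38],[-1,12,0,-75,-47],[-1,12,0,-75,-55],[-1,12,0,-75,-64]])

```text
clock: 24.5
position: [530.1, -118.6, 106.9]
ee_rot: [-0.457, 0.889, 0.0, -0.0]
contact_force: [-0.4, -0.2, -0.1]
gripper_width: 85.4
grasp_force: 0.0
```

Call:
drive_tool(targets=[[-1,0,0,0,-8.5],[-1,0,0,0,-17],[-1,0,0,0,-26],[-1,0,0,0,-26],[-1,0,0,0,-26]])

```text
clock: 25.0
position: [530.1, -118.6, 107.0]
ee_rot: [-0.642, 0.767, 0.0, -0.0]
contact_force: [-0.2, 0.1, -0.5]
gripper_width: 85.3
grasp_force: 0.0
```

Run:
```python
from h import *
im,c=snap('wrist','w13.png'); T=pose(); print(T.round(3)[:3],stg(T[:2,3]),arm.read_state()['clock'])
for u in holes(im,0): print(np.round(u,1),*['z%d '%z+str(stg(onz(c,u[:2],z)).round(1)) for z in(20,54,80)])
```

```text
[[-1.75000e-01 -9.85000e-01 -0.00000e+00  5.30123e+02]
 [-9.85000e-01  1.75000e-01 -0.00000e+00 -1.18511e+02]
 [ 0.00000e+00  0.00000e+00 -1.00000e+00  1.07089e+02]] [ 53.3534798 164.9977345] 25.05
[319.1 244.5  49. ] z20 [ -2.7 211.6] z54 [  5.5 192.9] z80 [ 11.8 178.6]
[409.5 209.2  98.5] z20 [-76.7 179. ] z54 [-57.5 165.2] z80 [-42.8 154.6]
[246.8 210.4 144.5] z20 [ 60. 179.] z54 [ 58.9 165.2] z80 [ 58.  154.6]
[332.3 160.6 178.5] z20 [ -8.8 136.8] z54 [  0.3 129.3] z80 [  7.3 123.5]
[334.8 127.7 198.5] z20 [ -8.8 111.1] z54 [  0.3 107.4] z80 [  7.2 104.6]
[337.3  92.7 215.5] z20 [-8.8 85.6] z54 [ 0.3 85.7] z80 [ 7.3 85.8]
[339.8  44.1 250. ] z20 [-8.  52.9] z54 [ 1.  57.9] z80 [ 7.9 61.7]
[342.7   5.6 184.5] z20 [-8.  29.1] z54 [ 1.  37.6] z80 [ 7.9 44.2]
```

Call:
drive_tool(targets=[[-1,0,-5.5,40,-0.6],[-1,0,-5.5,68,-0.6],[-1,0,-5.5,77,-0.6],[-1,0,-5.5,80,-0.6],[-1,0,-5.5,80,-0.6],[1,0,-5.5,80,-0.6],[1,0,-5.5,80,-0.6],[1,0,-5.5,80,-0.6],[1,0,-5.5,80,-0.6],[1,0,-5.5,80,-0.6],[1,0,-5.5,80,-0.6]])

```text
clock: 26.15
position: [536.1, -119.4, 28.4]
ee_rot: [-0.647, 0.762, -0.001, 0.001]
contact_force: [-1.0, 1.6, 6.6]
gripper_width: 38.9
grasp_force: 62.5
```

Run:
```python
from h import *
T=pose(); print(T.round(3)[:3],stg(T[:2,3]))
```

```text
[[-1.62000e-01 -9.87000e-01  2.00000e-03  5.36135e+02]
 [-9.87000e-01  1.62000e-01 -0.00000e+00 -1.19394e+02]
 [-0.00000e+00 -2.00000e-03 -1.00000e+00  2.84340e+01]] [ 59.42908615 165.12937736]
```

Call:
drive_tool(targets=[[1,0,0,-5,0],[1,0,0,-25,0],[1,0,0,-58,0],[1,40,20,-58,0],[1,80,40,-58,0],[1,120,59.9,-58,0.2],[1,142,59.9,-58,0.2],[1,142,59.9,-45,0.2],[1,142,59.9,-38,0.2],[1,142,59.9,-36,0.2],[1,142,59.9,-36,0.2]])

```text
clock: 27.25
position: [453.2, -249.4, 63.0]
ee_rot: [-0.646, 0.763, 0.0, -0.0]
contact_force: [0.0, 0.2, -2.5]
gripper_width: 38.9
grasp_force: 61.4
```

Run:
```python
from h import *
im,c=snap('wrist','w14.png'); T=pose(); print(T.round(3)[:3],stg(T[:2,3]),arm.read_state()['contact_force'])
for u in holes(im,0): print(np.round(u,1),*['z%d '%z+str(stg(onz(c,u[:2],z)).round(1)) for z in(20,54,80,88,90)])
```

```text
[[-1.65000e-01 -9.86000e-01  0.00000e+00  4.53657e+02]
 [-9.86000e-01  1.65000e-01  0.00000e+00 -2.49356e+02]
 [-0.00000e+00 -0.00000e+00 -1.00000e+00  6.32390e+01]] [-0.22054637 23.23238597] [ 0.37272969  0.98479919 -2.07433834]
[253.5 324.3 122. ] z20 [-1.00e-01  1.15e+02] z54 [-0.2 83.5] z80 [-0.3 59.4] z88 [-0.4 52. ] z90 [-0.4 50.1]
[255.  273.1 336. ] z20 [-1.2 68.7] z54 [-1.1 45.7] z80 [-1.1 28.2] z88 [-1.  22.8] z90 [-1.  21.4]
[281.4 205.8 235. ] z20 [-18.9  15.9] z54 [-15.6   2.7] z80 [-13.   -7.4] z88 [-12.2 -10.5] z90 [-12.  -11.3]
[223.9 205.9 241. ] z20 [20. 16.] z54 [16.1  2.8] z80 [13.2 -7.3] z88 [ 12.3 -10.4] z90 [ 12.1 -11.2]
[370.6 182.5 171. ] z20 [-77.1  -0.6] z54 [-63.  -10.8] z80 [-52.2 -18.5] z88 [-48.9 -20.9] z90 [-48.1 -21.5]
[135.4 182.  168.5] z20 [77.6 -0.7] z54 [ 63.1 -10.8] z80 [ 52.  -18.6] z88 [ 48.6 -21. ] z90 [ 47.8 -21.6]
[403.1 139.3  85.5] z20 [-94.  -28.9] z54 [-76.7 -33.8] z80 [-63.6 -37.6] z88 [-59.5 -38.8] z90 [-58.5 -39. ]
```

Call:
drive_tool(targets=[[1,0,-1.2,0,0],[1,0,-1.2,0.5,0],[1,0,-1.2,1,0],[1,0,-1.2,1,0]])

```text
clock: 27.7
position: [454.9, -249.9, 62.5]
ee_rot: [-0.646, 0.763, -0.0, 0.0]
contact_force: [0.3, 1.0, -2.1]
gripper_width: 39.0
grasp_force: 61.4
```

Call:
drive_tool(targets=[[1,0,0,0.6,0],[1,0,0,1.2,0],[1,0,0,1.2,0]])

```text
clock: 28.0
position: [454.9, -249.9, 62.4]
ee_rot: [-0.646, 0.763, -0.0, 0.0]
contact_force: [-1.4, 3.2, 6.3]
gripper_width: 38.6
grasp_force: 62.8
```

Seated. I'll slide it to the stop while keeping light contact.

Call:
drive_tool(targets=[[1,1,0,-0.5,0],[1,2,0,-0.5,0],[1,3,0,-0.5,0],[1,4,0,-0.5,0],[1,4.5,0,-0.5,0],[1,4.5,0,-0.5,0]])

```text
clock: 28.6
position: [454.9, -254.5, 62.4]
ee_rot: [-0.646, 0.763, -0.001, 0.001]
contact_force: [1.0, 4.9, 5.5]
gripper_width: 38.8
grasp_force: 62.4
```

Call:
drive_tool(targets=[[1,0.5,0,0,0],[1,1,0,0,0],[1,1.5,0,0,0],[1,2,0,0,0],[1,2,0,0,0]])

```text
clock: 29.1
position: [454.8, -255.7, 62.5]
ee_rot: [-0.646, 0.763, -0.001, 0.001]
contact_force: [1.3, 7.6, 5.8]
gripper_width: 38.9
grasp_force: 62.6
```

Call:
drive_tool(targets=[[1,0.5,0,0,0],[1,1,0,0,0],[1,1,0,0,0]])

```text
clock: 29.4
position: [454.7, -255.8, 62.5]
ee_rot: [-0.646, 0.764, -0.0, 0.002]
contact_force: [1.3, 13.0, 7.7]
gripper_width: 38.9
grasp_force: 62.7
```

Call:
drive_tool(targets=[[0.3,0,0,0,0],[-1,0,0,0,0],[-1,0,0,0,0],[-1,0,0,-25,0],[-1,0,0,-60,0],[-1,-30,0,-95,0],[-1,-60,0,-95,0],[-1,-60,0,-95,0]])

```text
clock: 30.2
position: [464.1, -196.9, 157.9]
ee_rot: [-0.647, 0.763, -0.001, 0.001]
contact_force: [-0.8, -0.1, -0.5]
gripper_width: 85.8
grasp_force: 0.0
```

Run:
```python
from h import *
im,c=snap('wrist','w15.png'); T=pose(); print(T.round(3)[:3,3],stg(T[:2,3]),arm.read_state()['clock'])
for u in holes(im,0): print(np.round(u,1),*['z%d '%z+str(stg(onz(c,u[:2],z)).round(1)) for z in(20,54,80,88)])
```

```text
[ 463.391 -197.698  157.035] [ 0.76194926 75.7901245 ] 30.25
[325.8 267.5  44. ] z20 [-76.8 178.7] z54 [-67.3 156.7] z80 [-60.1 139.8] z88 [-57.9 134.6]
[185.5 266.7  42. ] z20 [ 77.5 178.6] z54 [ 68.2 156.6] z80 [ 61.  139.7] z88 [ 58.8 134.6]
[256.4 241.8  83. ] z20 [ -0.3 147.5] z54 [ -0.2 129.3] z80 [-1.000e-01  1.154e+02] z88 [-1.000e-01  1.111e+02]
[256.4 219.8  88.5] z20 [ -0.2 122. ] z54 [-1.000e-01  1.069e+02] z80 [-0.  95.3] z88 [ 0.  91.8]
[256.5 197.   89. ] z20 [-0.2 96.9] z54 [-0.1 84.8] z80 [ 0.  75.6] z88 [ 0.  72.8]
[255.9 166.9 103. ] z20 [ 0.6 65.6] z54 [ 0.6 57.3] z80 [ 0.6 51. ] z88 [ 0.6 49.1]
[254.4 123.4 167.5] z20 [ 2.1 23.8] z54 [ 1.9 20.6] z80 [ 1.8 18.2] z88 [ 1.8 17.5]
[341.7  96.7  94.5] z20 [-77.2  -0.3] z54 [-67.7  -0.5] z80 [-60.4  -0.7] z88 [-58.2  -0.7]
[171.2  96.2  90. ] z20 [78.1 -0.2] z54 [68.6 -0.4] z80 [61.4 -0.6] z88 [59.2 -0.6]
[275.3  86.9 112.5] z20 [-16.6  -8.5] z54 [-14.5  -7.7] z80 [-12.9  -7.1] z88 [-12.4  -6.9]
[238.3  87.  110. ] z20 [16.7 -8.4] z54 [14.8 -7.6] z80 [13.3 -7. ] z88 [12.8 -6.8]
```

The short block is tight to the stop but about 1.5 mm to +x. I'll pinch it across once more to centre it.

Call:
drive_tool(targets=[[-1,40,1.6,30,0],[-1,59,1.6,65,0],[-1,59,1.6,84,0],[-1,59,1.6,89,0],[-1,59,1.6,89,0],[0.0,59,1.6,89,0],[1,59,1.6,89,0],[1,59,1.6,89,0],[1,59,1.6,89,0],[1,60,1.6,89,0],[1,61,1.6,89,0],[1,61,1.6,89,0]])

```text
clock: 31.45
position: [453.4, -256.5, 69.2]
ee_rot: [-0.646, 0.763, -0.001, 0.002]
contact_force: [1.6, 10.6, 7.7]
gripper_width: 38.6
grasp_force: 61.8
```

Run:
```python
from h import *
T=pose(); print(T.round(3)[:3],stg(T[:2,3]))
```

```text
[[-1.66000e-01 -9.86000e-01  4.00000e-03  4.53399e+02]
 [-9.86000e-01  1.66000e-01  1.00000e-03 -2.56455e+02]
 [-2.00000e-03 -4.00000e-03 -1.00000e+00  6.91760e+01]] [ 0.70878761 16.18993306]
```

Call:
drive_tool(targets=[[1,0,0.4,0,0],[0.3,0,0.4,0,0],[-1,0,0.4,0,0],[-1,0,0.4,0,0],[-1,0,0.4,-25,0],[-1,0,0.4,-60,0],[-1,-30,0.4,-88,0],[-1,-60,0.4,-88,0],[-1,-60,0.4,-88,0]])

```text
clock: 32.35
position: [461.4, -197.2, 156.6]
ee_rot: [-0.647, 0.763, -0.001, 0.001]
contact_force: [-0.3, 0.1, -0.2]
gripper_width: 85.2
grasp_force: 0.0
```

Run:
```python
from h import *
im,c=snap('wrist','w16.png'); T=pose(); print(T.round(3)[:3,3],stg(T[:2,3]),arm.read_state()['clock'])
for u in holes(im,0): print(np.round(u,1),*['z%d '%z+str(stg(onz(c,u[:2],z)).round(1)) for z in(20,54,80,88)])
```

```text
[ 460.939 -198.093  155.963] [-1.58972707 74.99201599] 32.4
[323.5 268.6  47.5] z20 [-76.8 178.6] z54 [-67.6 156.4] z80 [-60.5 139.4] z88 [-58.4 134.2]
[182.9 268.   40. ] z20 [ 77.5 178.7] z54 [ 67.8 156.5] z80 [ 60.4 139.5] z88 [ 58.1 134.3]
[253.5 243.   86. ] z20 [  0.  147.6] z54 [ -0.2 129.2] z80 [ -0.3 115.1] z88 [ -0.4 110.8]
[253.5 221.1  90. ] z20 [1.000e-01 1.222e+02] z54 [-1.000e-01  1.069e+02] z80 [-0.3 95.2] z88 [-0.3 91.6]
[253.5 198.3  86.5] z20 [ 0.1 97. ] z54 [-0.1 84.8] z80 [-0.3 75.5] z88 [-0.3 72.6]
[252.9 168.2 102. ] z20 [ 0.8 65.8] z54 [ 0.5 57.4] z80 [ 0.2 51. ] z88 [ 0.2 49. ]
[252.6 124.7 167.5] z20 [ 1.1 24.1] z54 [ 0.8 20.8] z80 [ 0.5 18.3] z88 [ 0.4 17.5]
[339.   97.6  93. ] z20 [-77.2  -0.3] z54 [-68.   -0.6] z80 [-60.9  -0.8] z88 [-58.7  -0.9]
[168.1  97.3  92.5] z20 [78. -0.] z54 [68.2 -0.4] z80 [60.7 -0.6] z88 [58.5 -0.7]
[271.7  88.1 112.5] z20 [-15.9  -8.2] z54 [-14.2  -7.6] z80 [-12.9  -7. ] z88 [-12.4  -6.9]
[234.5  88.1 113.5] z20 [17.5 -8.1] z54 [15.1 -7.4] z80 [13.3 -6.9] z88 [12.8 -6.8]
```

The short block is centred at x=0.4 and tight. Now the second long block, in the middle bay.

Call:
drive_tool(targets=[[-1,-429,5.5,-10,73],[-1,-429,5.5,-10,73],[-1,-429,5.5,-10,73],[-1,-429,5.5,-10,73],[-1,-429,5.5,-10,73],[-1,-429,5.5,-10,73],[-1,-429,5.5,-10,73],[-1,-429,5.5,-10,73],[-1,-429,5.5,-10,73],[-1,-429,5.5,-10,73],[-1,-429,5.5,10,73],[-1,-429,5.5,10,73]])

```text
clock: 33.6
position: [525.2, 223.8, 142.2]
ee_rot: [-0.065, 0.998, -0.002, -0.003]
contact_force: [0.4, -0.5, -1.5]
gripper_width: 85.6
grasp_force: 0.0
```

Run:
```python
from h import *
im,c=snap('wrist','w17.png'); T=pose(); print(T.round(3)[:3])
for u in holes(im,0): print(np.round(u,1),onz(c,u[:2],102.5).round(1))
```

```text
[[-9.92000e-01 -1.29000e-01 -4.00000e-03  5.26025e+02]
 [-1.29000e-01  9.92000e-01 -3.00000e-03  2.23658e+02]
 [ 5.00000e-03 -3.00000e-03 -1.00000e+00  1.43613e+02]]
[291.2 208.5 181. ] [514.7 247.3 102.5]
[258.3 208.8 187. ] [517.8 225.6 102.5]
[225.5 208.9 187. ] [520.7 204.  102.5]
```

Call:
drive_tool(targets=[[-1,-1,3,15,0],[-1,-1,3,35,0],[-1,-1,3,44,0],[-1,-1,3,49,0],[-1,-1,3,52,0],[-1,-1,3,55,0],[-1,-1,3,55,0]])

```text
clock: 34.35
position: [527.6, 228.1, 90.9]
ee_rot: [-0.065, 0.998, 0.0, 0.0]
contact_force: [-0.4, 0.0, 0.1]
gripper_width: 85.7
grasp_force: 0.0
```

Call:
drive_tool(targets=[[-1,1,-1,2,0],[-1,1,-1,3,0],[-1,1,-1,3,0],[1,1,-1,3,0],[1,1,-1,3,0],[1,1,-1,3,0],[1,1,-1,3,0]])

```text
clock: 35.05
position: [526.9, 227.3, 89.2]
ee_rot: [-0.066, 0.998, 0.0, 0.001]
contact_force: [-2.2, -0.8, 7.4]
gripper_width: 70.3
grasp_force: 72.1
```

Call:
drive_tool(targets=[[1,0,0,-5,0],[1,0,0,-25,0],[1,0,0,-60,0],[1,43,-348,-80,17],[1,43,-348,-80,17],[1,43,-348,-80,17],[1,43,-348,-80,17],[1,43,-348,-80,17],[1,43,-348,-80,17],[1,43,-348,-80,17],[1,43,-348,-70,17],[1,43,-348,-40,17]])

```text
clock: 36.25
position: [530.6, -125.4, 129.1]
ee_rot: [0.085, 0.996, 0.0, 0.003]
contact_force: [-0.6, -0.2, -4.6]
gripper_width: 70.5
grasp_force: 70.9
```

Call:
drive_tool(targets=[[1,0,0,40,0],[1,0,0,63,0],[1,0,0,73,0],[1,0,0,76,0],[1,0,0,76,0]])

```text
clock: 36.75
position: [529.6, -123.4, 51.9]
ee_rot: [0.083, 0.997, -0.0, 0.0]
contact_force: [0.3, -0.7, -5.2]
gripper_width: 70.3
grasp_force: 70.8
```

Run:
```python
from h import *
T=pose(); print(T.round(3)[:3],stg(T[:2,3]),arm.read_state()['contact_force'])
```

```text
[[-9.86000e-01  1.65000e-01  1.00000e-03  5.29636e+02]
 [ 1.65000e-01  9.86000e-01 -0.00000e+00 -1.23369e+02]
 [-1.00000e-03 -0.00000e+00 -1.00000e+00  5.19380e+01]] [ 53.68393509 160.12609189] [ 0.31883881 -0.71586425 -5.19713142]
```

Call:
drive_tool(targets=[[1,0,0,3,0],[1,0,0,5,0],[1,0,0,6,0],[1,0,0,7,0],[1,0,0,7,0]])

```text
clock: 37.25
position: [529.1, -123.6, 44.7]
ee_rot: [0.083, 0.997, 0.0, 0.0]
contact_force: [0.2, -0.8, -5.7]
gripper_width: 70.2
grasp_force: 70.8
```

Call:
drive_tool(targets=[[1,0,0,1,0],[1,0,0,2,0],[1,-2,0,3,0],[1,-4.5,0,4,0],[1,-7,0,5.2,0],[1,-9,0,6.5,0],[1,-9,0,6.5,0]])

```text
clock: 37.95
position: [537.8, -125.2, 41.0]
ee_rot: [0.083, 0.997, -0.0, -0.0]
contact_force: [-6.7, 2.7, 16.9]
gripper_width: 70.5
grasp_force: 74.8
```

Call:
drive_tool(targets=[[1,-2,0,1,0],[1,-4.5,0,2.5,0],[1,-7,0,4.5,0],[1,-9,0,6,0],[1,-10,0,7,0],[1,-10,0,7,0]])

```text
clock: 38.55
position: [549.2, -127.1, 34.6]
ee_rot: [0.082, 0.997, -0.001, 0.001]
contact_force: [-4.8, 1.5, 15.4]
gripper_width: 70.3
grasp_force: 75.2
```

Run:
```python
from h import *
im,c=snap('wrist','w18.png'); print(stg(pose()[:2,3]))
g=cv2.cvtColor(im,cv2.COLOR_BGR2GRAY).astype(int)
for x in (215,232,275,295):
    d=np.diff(g[150:330,x]); r=sorted([(int(i+150),int(d[i])) for i in np.argsort(-abs(d))[:7]]); print(x,r)
print([ (r,stg(onz(c,(255,r),54)).round(1)[0]) for r in (195,200,205,282,284,286)])
for u in holes(im,0): print(np.round(u,1),stg(onz(c,u[:2],54)).round(1))
```

```text
[ 73.57673741 159.70184398]
215 [(156, 22), (178, -27), (187, -33), (200, 27), (233, -23), (280, 32), (281, 23)]
232 [(179, -27), (186, -22), (187, -32), (200, 27), (234, -25), (280, 31), (281, 22)]
275 [(178, -9), (179, -30), (186, -13), (187, -35), (200, 11), (280, 29), (281, 32)]
295 [(176, -32), (187, -36), (233, -12), (234, -17), (251, 17), (280, 28), (281, 30)]
[(195, np.float64(36.2)), (200, np.float64(38.6)), (205, np.float64(41.0)), (282, np.float64(81.3)), (284, np.float64(82.4)), (286, np.float64(83.6))]
[137.  291.1  28. ] [ 86.8 102. ]
[302.4 242.6 360.5] [ 59.6 182.3]
[254.9 242.3 366.5] [ 59.5 160.2]
[207.6 242.5 376.5] [ 59.7 138.2]
[  7.6 110.7 364. ] [ 0.7 60.4]
[180.5 108.5 535. ] [ -0.4 130.1]
[126.3 108.4 542. ] [ -0.4 108.4]
[ 72.3 108.3 543.5] [-0.4 86.7]
```

A slight tilt may remain, since the bore spacing reads 1.6% large. I'll press a little further and then release.

Call:
drive_tool(targets=[[1,-1.5,0,1.5,0],[1,-3,0,3,0],[1,-3.5,0,4,0],[1,-3.5,0,4,0]])

```text
clock: 39.0
position: [553.7, -127.8, 30.9]
ee_rot: [0.082, 0.997, -0.001, 0.002]
contact_force: [-1.8, 1.1, 15.5]
gripper_width: 70.5
grasp_force: 75.1
```

Call:
drive_tool(targets=[[1,-0.5,0,1,0],[1,-1,0,2,0],[1,-1,0,2,0]])

```text
clock: 39.3
position: [554.2, -127.9, 30.4]
ee_rot: [0.082, 0.997, -0.001, 0.002]
contact_force: [-6.1, 1.0, 25.0]
gripper_width: 70.2
grasp_force: 76.2
```

Run:
```python
from h import *
im,c=snap('wrist','w19.png'); print(stg(pose()[:2,3]))
for u in holes(im,0): print(np.round(u,1),stg(onz(c,u[:2],54)).round(1))
```

```text
[ 78.67167641 159.76243924]
[303.2 243.4 350.5] [ 62.7 182. ]
[254.9 243.1 356. ] [ 62.7 160.3]
[206.9 243.3 369.5] [ 62.9 138.7]
[176.7  95.4 603.5] [ -0.4 130.1]
[119.9  95.1 605. ] [ -0.4 108.4]
[ 63.2  95.  609.5] [-0.4 86.7]
```

Flat now: the spacing equals block 2's and the force is rising. I'll release and regrip across the width.

Call:
drive_tool(targets=[[0.2,0,0,-1.5,0],[-1,0,0,-1.5,0],[-1,0,0,-1.5,0],[-1,0,0,-1.5,0],[-1,8,0,-40,0],[-1,16,0,-77,-8],[-1,16,0,-77,-16],[-1,16,0,-77,-25],[-1,16,0,-77,-33],[-1,16,0,-77,-42],[-1,16,0,-77,-50],[-1,16,0,-77,-58]])

```text
clock: 40.55
position: [536.5, -124.9, 101.7]
ee_rot: [-0.413, 0.911, 0.0, -0.0]
contact_force: [0.8, 0.4, 0.4]
gripper_width: 85.3
grasp_force: 0.0
```

Call:
drive_tool(targets=[[-1,0,0,0,-8.5],[-1,0,0,0,-17],[-1,0,0,0,-25.5],[-1,0,0,0,-32],[-1,0,0,0,-32],[-1,0,0,0,-32]])

```text
clock: 41.15
position: [536.5, -124.8, 101.8]
ee_rot: [-0.645, 0.764, 0.0, -0.0]
contact_force: [0.5, 0.5, -0.3]
gripper_width: 85.1
grasp_force: 0.0
```

Run:
```python
from h import *
im,c=snap('wrist','w20.png'); T=pose(); print(T.round(3)[:3],stg(T[:2,3]),arm.read_state()['clock'])
for u in holes(im,0): print(np.round(u,1),*['z%d '%z+str(stg(onz(c,u[:2],z)).round(1)) for z in(20,54)])
```

```text
[[-1.68000e-01 -9.86000e-01 -0.00000e+00  5.36461e+02]
 [-9.86000e-01  1.68000e-01 -0.00000e+00 -1.24857e+02]
 [ 0.00000e+00  0.00000e+00 -1.00000e+00  1.01864e+02]] [ 60.66121377 159.7976551 ] 41.2
[250.  240.7 138. ] z20 [ 64.6 199.5] z54 [ 63.9 181.4]
[420.2 218.3 103. ] z20 [-76.6 178.9] z54 [-55.7 164. ]
[249.7 213.1 151. ] z20 [ 64.7 174.1] z54 [ 64. 160.]
[249.5 182.9 170. ] z20 [ 64.7 148.2] z54 [ 64.  137.9]
[345.1 170.6 185. ] z20 [-10.6 138.1] z54 [  0.2 129.4]
[348.1 137.4 199. ] z20 [-10.4 112.2] z54 [  0.4 107.4]
[351.4 102.1 229. ] z20 [-10.3  86.5] z54 [ 0.4 85.7]
[355.3  52.9 255. ] z20 [-9.7 53.6] z54 [ 1.  57.8]
```

Call:
drive_tool(targets=[[-1,0,-3.3,35,0],[-1,0,-3.3,63,0],[-1,0,-3.3,71,0],[-1,0,-3.3,74,0],[-1,0,-3.3,74,0],[1,0,-3.3,74,0],[1,0,-3.3,74,0],[1,0,-3.3,74,0],[1,0,-3.3,74,0],[1,0,-3.3,74,0],[1,0,-3.3,74,0]])

```text
clock: 42.3
position: [540.3, -125.3, 29.2]
ee_rot: [-0.646, 0.763, -0.001, 0.0]
contact_force: [-1.0, 0.7, 5.3]
gripper_width: 38.9
grasp_force: 63.3
```

Run:
```python
from h import *
T=pose(); print(T.round(3)[:3],stg(T[:2,3]))
```

```text
[[-1.66000e-01 -9.86000e-01  1.00000e-03  5.40288e+02]
 [-9.86000e-01  1.66000e-01 -0.00000e+00 -1.25349e+02]
 [-0.00000e+00 -1.00000e-03 -1.00000e+00  2.91990e+01]] [ 64.51683344 159.94994711]
```

Call:
drive_tool(targets=[[1,0,0,-5,0],[1,0,0,-25,0],[1,0,0,-55,0],[1,20,35,-58,0],[1,55,64.2,-58,0],[1,83,64.2,-58,0],[1,83,64.2,-58,0],[1,83,64.2,-45,0],[1,83,64.2,-38,0],[1,83,64.2,-36,0],[1,83,64.2,-36,0]])

```text
clock: 43.4
position: [462.5, -196.3, 63.7]
ee_rot: [-0.646, 0.763, 0.0, -0.0]
contact_force: [0.2, 0.1, -4.4]
gripper_width: 38.8
grasp_force: 62.3
```

Run:
```python
from h import *
im,c=snap('wrist','w21.png'); T=pose(); print(T.round(3)[:3],stg(T[:2,3]),arm.read_state()['contact_force'])
for u in holes(im,0): print(np.round(u,1),*['z%d '%z+str(stg(onz(c,u[:2],z)).round(1)) for z in(20,54,80,88,90)])
```

```text
[[-1.65000e-01 -9.86000e-01  0.00000e+00  4.62970e+02]
 [-9.86000e-01  1.65000e-01  0.00000e+00 -1.96283e+02]
 [-0.00000e+00 -0.00000e+00 -1.00000e+00  6.39840e+01]] [ 0.11110607 77.11529802] [-0.34267958  0.52467559 -2.74082794]
[254.8 310.9 278.5] z20 [ -0.8 156.8] z54 [ -0.7 127.6] z80 [ -0.7 105.3] z88 [-0.7 98.5] z90 [-0.7 96.7]
[255.  272.2 332. ] z20 [ -0.8 122.3] z54 [-0.8 99.5] z80 [-0.7 82. ] z88 [-0.7 76.7] z90 [-0.7 75.3]
[255.  229.2 385. ] z20 [-0.8 87.6] z54 [-0.8 71.2] z80 [-0.7 58.6] z88 [-0.7 54.8] z90 [-0.7 53.8]
[252.7 144.1 515.5] z20 [ 0.8 28.3] z54 [ 0.6 22.8] z80 [ 0.4 18.6] z88 [ 0.3 17.3] z90 [ 0.3 17. ]
[381.7  97.  216. ] z20 [-77.1  -0.3] z54 [-63.   -0.5] z80 [-52.2  -0.7] z88 [-48.9  -0.8] z90 [-48.1  -0.8]
[125.2  96.6 220. ] z20 [77.7 -0.3] z54 [63.3 -0.5] z80 [52.3 -0.7] z88 [48.9 -0.7] z90 [48.  -0.8]
[286.   79.6 348. ] z20 [-19. -10.] z54 [-15.6  -8.5] z80 [-13.   -7.3] z88 [-12.2  -6.9] z90 [-12.   -6.8]
[221.   79.7 351.5] z20 [19.6 -9.9] z54 [15.9 -8.4] z80 [13.  -7.2] z88 [12.2 -6.9] z90 [11.9 -6.8]
```

Call:
drive_tool(targets=[[1,0,-0.5,0.5,0],[1,0,-0.5,1,0],[1,0,-0.5,1.5,0],[1,0,-0.5,1.8,0],[1,0,-0.5,1.8,0]])

```text
clock: 43.95
position: [463.6, -196.6, 63.2]
ee_rot: [-0.646, 0.763, -0.0, 0.0]
contact_force: [-0.4, 1.9, 4.3]
gripper_width: 38.8
grasp_force: 63.5
```

Call:
drive_tool(targets=[[1,1,0.3,-0.3,0],[1,2,0.3,-0.3,0],[1,3,0.3,-0.3,0],[1,4,0.3,-0.3,0],[1,5,0.3,-0.3,0],[1,5,0.3,-0.3,0]])

```text
clock: 44.55
position: [463.2, -201.6, 63.2]
ee_rot: [-0.646, 0.763, -0.001, 0.001]
contact_force: [1.0, 4.5, 4.5]
gripper_width: 39.1
grasp_force: 63.4
```

Call:
drive_tool(targets=[[1,0.5,0.3,0,0],[1,1,0.3,0,0],[1,1.5,0.3,0,0],[1,1.5,0.3,0,0]])

```text
clock: 44.95
position: [463.0, -202.3, 63.2]
ee_rot: [-0.646, 0.763, -0.001, 0.001]
contact_force: [1.8, 8.5, 5.4]
gripper_width: 38.6
grasp_force: 63.5
```

Call:
drive_tool(targets=[[1,0.5,0.2,0,0],[1,1.0,0.2,0,0],[1,1.3,0.2,0,0],[1,1.3,0.2,0,0]])

```text
clock: 45.35
position: [463.0, -202.4, 63.2]
ee_rot: [-0.646, 0.763, -0.001, 0.002]
contact_force: [1.4, 14.8, 5.9]
gripper_width: 39.0
grasp_force: 63.7
```

Run:
```python
from h import *
T=pose(); print(T.round(3)[:3],stg(T[:2,3]))
```

```text
[[-1.66000e-01 -9.86000e-01  4.00000e-03  4.63040e+02]
 [-9.86000e-01  1.66000e-01  2.00000e-03 -2.02387e+02]
 [-2.00000e-03 -4.00000e-03 -1.00000e+00  6.32330e+01]] [ 1.19790117 71.10849362]
```

Call:
drive_tool(targets=[[1,0,0.5,0,0],[1,0,0.9,0,0],[1,0,0.9,0,0],[0.3,0,0.9,0,0],[-1,0,0.9,0,0],[-1,0,0.9,0,0],[-1,0,0.9,-25,0],[-1,0,0.9,-60,0],[-1,0,0.9,-95,0],[-1,0,0.9,-105,0],[-1,0,0.9,-105,0]])

```text
clock: 46.45
position: [460.7, -204.7, 169.0]
ee_rot: [-0.646, 0.764, -0.001, 0.001]
contact_force: [-0.4, -0.5, 1.2]
gripper_width: 85.7
grasp_force: 0.0
```

Run:
```python
from h import *
im,c=snap('wrist','w22.png'); T=pose(); print(T.round(3)[:3,3],stg(T[:2,3]),arm.read_state()['clock'])
for u in holes(im,0): print(np.round(u,1),*['z%d '%z+str(stg(onz(c,u[:2],z)).round(1)) for z in(20,54,80,88)])
s,_=snap('side','s22.png')
m=np.zeros((400,800,3),np.uint8); m[:,:400]=cv2.resize(im[40:290,130:380],(400,400),interpolation=2); m[:,400:]=cv2.resize(s[115:215,235:335],(400,400),interpolation=2); cv2.imwrite('pics/m22.png',m)
```

```text
[ 459.632 -204.367  167.318] [-1.83185252 68.5881628 ] 46.5
[321.9 268.3  45. ] z20 [-77.1 178.8] z54 [-68.2 156.7] z80 [-61.5 139.7] z88 [-59.4 134.5]
[186.6 267.7  40.5] z20 [ 77.8 178.6] z54 [ 68.5 156.4] z80 [ 61.4 139.5] z88 [ 59.2 134.3]
[254.6 243.9  72.5] z20 [-1.000e-01  1.477e+02] z54 [ -0.3 129.2] z80 [ -0.4 115. ] z88 [ -0.5 110.7]
[253.1 224.7 105. ] z20 [  1.5 124.4] z54 [  1.1 108.6] z80 [ 0.9 96.5] z88 [ 0.8 92.8]
[253.1 200.1 102. ] z20 [ 1.4 95.9] z54 [ 1.1 83.5] z80 [ 0.8 74. ] z88 [ 0.7 71. ]
[252.9 174.1 124. ] z20 [ 1.6 67.4] z54 [ 1.2 58.3] z80 [ 0.9 51.4] z88 [ 0.8 49.2]
[253.4 133.3 144. ] z20 [ 1. 26.] z54 [ 0.7 21.8] z80 [ 0.5 18.5] z88 [ 0.4 17.5]
[335.3 105.7  83. ] z20 [-77.2  -0.1] z54 [-68.3  -1.3] z80 [-61.5  -2.2] z88 [-59.4  -2.5]
[173.1 105.6  82.5] z20 [77.9 -0.2] z54 [68.6 -1.4] z80 [61.4 -2.3] z88 [59.2 -2.5]
[271.1  98.9  95.5] z20 [-15.8  -6.4] z54 [-14.1  -6.8] z80 [-12.9  -7.2] z88 [-12.5  -7.3]
[236.4  99.1 101. ] z20 [17.2 -6.1] z54 [15.  -6.6] z80 [13.3 -7. ] z88 [12.8 -7.1]
```

View pics/m22.png

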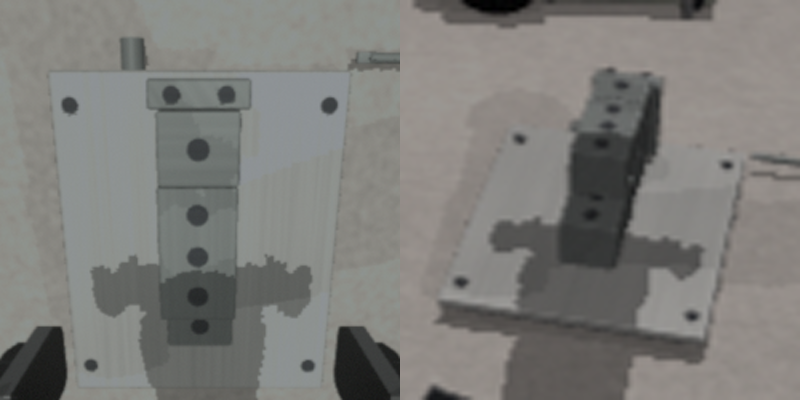

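The picture shows the finished riser. The stop is at (198,95), the short block at (198,150), the long block straddling the joint at (197,257), and the lower end block at (200,327). All are in line to within about 1 mm, so I'm handing in.

```bash
python3 -c "
from bench import arm
print(arm.job_done())"
```

```text
the job is handed in; nothing more can be done
None
```

The stepped riser is built and handed in at about 46.5 s on the robot's clock: both courses sit within about 1 mm of the centre line, and each block was pushed until it stopped firmly against the stop or its neighbour.

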